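# Set a flatted shaft in a cross-drilling jig and lock it with the slide

### The arm

A 6-joint arm with a two-finger parallel gripper is mounted at the origin on the work surface. World frame = base frame: x ahead of the robot, y to its left, z up, the work surface at z = 0. Lengths are in m, angles in rad, forces in N, time in s.
With the tool pointing down it reaches from about 0.275 to 0.85 m from the base axis. Payload 19 kg.
Tool frame: the origin (TCP) lies midway between the tips of the shut fingers; the grasp point (between the pads) lies 19 mm behind it; z points along the fingers, y is the line along which they close (so a half turn about z gives the same grasp; the last joint's range is limited). The gripper opens to 85 mm and grips with 20 to 120 N. Pads are 22 mm wide; open, the fingers measure 114 mm over their backs; the gripper's body (76 mm by 85 mm) begins 54 mm behind the grasp point. The pads swing forward as they close: fully open they stand 13 mm farther back than shut.
Start: joints at [1.067, 0.15, 1.437, -0, 1.554, -0.134], TCP at [0.208, 0.536, 0.231] pointing down, gripper open.
Joint ranges: [-2.8, 2.8], [-0.68, 2.1], [0.12, 2.68], [-1.39, 4.53], [0.16, 2.79], [-2.81, 2.81]. Speed limits (rad/s): [1.89, 1.89, 2.22, 3.01, 3.01, 3.01].

### API

Orientations are given as a unit quaternion [x, y, z, w].
In Python, from station import manip gives the robot as it stands.
- The arm moves only by the shell command python3 steer.py [OPENING] [FORCE], which reads ROWS from standard input. ROWS is a JSON object whose key "segments" holds a list of rows, 1 to 5 of them, each of 4 numbers: dx, dy, dz in normalised numbers (1 is 0.75 m), then a turn about the tool's z in fractions of the full range, 1 being 360 degrees; each row is the pose to reach, as a shift and turn from the pose commanded when the command began, along the tool's axes at that moment; what a row does not reach only later rows make up. A row lasts 1/8 s, in which the tool goes at most 0.0625 m and 0.188 rad, less where a joint would pass 70% of its speed; a pose out of reach is approached as far as the arm can. OPENING is the finger opening in m, set as the command begins (- or left out keeps the last). The fingers move at their own pace and stop on an object; FORCE is the grip in N (left out, the last holds). Time passes only in rows, so rows that do not move let the fingers close. It prints the time, the measured TCP pose, the force, the opening and the grip force at its end. A shift or turn number past 1, either way, is cut back to 1. Input that does not fit is refused with a message, and nothing moves.
- manip.observe(): the state, without advancing time (a new reading comes with each control period).
- manip.grab_frame(name): name is "side" or "top"; returns the picture (400x640x3 uint8, blue, green, red); there is no depth.
- manip.camera_info(name): a dict with "mtx" (3x3 intrinsics, pixels), "D" ([k1, k2, p1, p2, k3] as OpenCV has them; the pictures are not rectified), "eye" and "orientation" of the camera in the world. Camera axes: x right, y up, looking along -z (the intrinsics and any distortion apply to the point x, -y, -z); pixel columns grow to the right and rows downward; lengths in m; the calibration is good to about 2 mm. A picture is of the moment at which its call begins. camera_info takes no time and is no camera call.
- manip.sign_off(): hands the job in; it is judged then, once.
The state is a dict: "time_s": time; "qpos": joint angles; "qd": joint speeds; "joint_torque": joint torques, N m; "tool_pos": TCP position; "tcp_rot": TCP orientation; "wrist_force": force on the tool from outside, world axes, zero at the start; "wrist_torque": the same for the moment, N m; "finger_gap": finger opening in m; "finger_force": force on a finger pad.
Only numpy, scipy, OpenCV 4.12 (cv2) and the standard library are available. Lean on these libraries where they do the work, as an engineer would, in place of code of your own. Each camera call takes 0.05 s, during which the arm holds its last target. There are 200 camera calls.

### The job

Get the drilling jig ready for the drill. First, with the locking slide still drawn back clear of the shaft, roll the shaft in its V-block until one of its two milled flats faces straight up; then push the locking slide by its black knob fully home against its end stop, so that its tongue lies over the flat, and let go. Leave the oil bottle, the spanner and the try square on the bench where they are.

Things in the scene. Friction and masses are not known exactly. Their poses are not given: they have to be found in the camera images.
- drill_jig: Grey and bare-steel cross-drilling jig screwed to the bench, yawed up to 20 degrees. Origin: on the bench, under the shaft's axis, at the V-block's middle. x: the way the slide goes home (roughly away from the robot); y along the shaft; z up. Base plate 20 mm thick, x -135 to 60, y -50 to 150 mm. All 'jig' coordinates below are in this frame.
- bush (a point): Top of the drill bush, on the jig's axis, 115 mm above the bench; axes as the jig's. It sits in a bush plate (jig x +-35, y +-14 mm, on two posts) bridging the shaft over the 90-degree V-block (x +-35, y +-40 mm, up to 75 mm). The plate keeps the shaft down: it can be turned, not lifted or slid along.
- shaft (a joint): Angle of the shaft, rad, about the jig's y axis; growing values carry its top towards the jig's +x. At 0, pi and any multiple of pi a flat faces straight up. Starts 0.55 to 2.59, so up to a quarter turn off, either way. Turns both ways without a stop against a light drag of 0.02 N m (1.3 N at its surface; lean on it with 5 to 15 N) and stays where left.
- shaft_free_end (a point): On the shaft's axis, 75 mm above the bench, at jig y -95 mm, mid free end. Turns with the shaft: y along it, z square out of one flat. Steel bar, 30 mm round, jig y -150 to 128 mm; y -150 to -40 is round and overhangs clear of the V-block (bare bench under it beyond y -50): roll it by dragging fingertips across its top at 90 mm (10 degrees is 2.6 mm), or pinch and swing it.
- shaft_flats (a point): On the shaft's axis at jig y +91 mm, mid flats; turns with the shaft as shaft_free_end. From jig y 55 to 128 mm a flat is milled on the top and bottom (two parallel flats), 20 mm across flats, each 22 mm wide; the upper one lies 85 mm above the bench when level. Beyond the shaft's end stands an axial stop bracket: jig x +-15, y 134 to 146, up to 88 mm.
- lock_slide (a joint): Travel of the locking slide along the jig's +x, m: 0 fully drawn back, 0.045 home against the end stop; starts 0 to 0.012. Sliding friction about 4 N; stays where left. Steel bar 26 mm wide, 8 mm thick. Its tongue passes 1.5 mm above a level flat; if the flat is over 8 degrees off level it runs against the shaft instead and cannot come home.
- slide_knob (a point): Middle of the slide's black knob, 125 mm above the bench, at jig x -105 mm + travel, y 90 mm; axes as the jig's. Upright, 28 mm in diameter, from 112 to 138 mm above the bench, on a 12 mm neck; it does not turn or lift. The guides under it (jig x -130 to -22, y 65 to 115 mm) reach 99 mm, screw heads 102 mm.
- tongue_tip (a point): Middle of the slide's leading end, underside (86.5 mm above the bench), at jig x -32 mm + travel, y 90 mm; axes as the jig's. Clear of the shaft while travel is under 0.017; 13 mm past the shaft's axis, over the flat, when home.
- end_stop (a point): Middle of the rear face of the end stop, a steel bar across the guides at jig x -39 to -27, y 65 to 115, top 107 mm above the bench (screw heads 110 mm), which the boss under the knob meets when the slide is home. Axes as the jig's.
- oil_bottle: Bystander: yellow oil bottle, 44 mm in diameter, 105 mm tall, standing beside the jig at its +y end. Origin under its middle.
- spanner: Bystander: steel spanner 160 mm long, lying flat between the robot and the jig. Origin under its middle.
- try_square: Bystander: try square lying flat beyond the jig, wooden stock 100 x 18 x 17 mm with the origin under its middle, steel blade reaching 139 mm along its x axis.

How it is judged:
By the outcome, as a careful person would: the job done as asked, in the order asked, and still so for the second after the job is handed in, with the robot touching nothing.
It also fails if it takes over 51 s, if anything falls off the work surface, if the arm or the gripper's body presses on something with over 40 N, if the wrist force passes 120 N, or if a joint passes its speed limit or range.

## Working session

There is one attempt and no reset: what is moved stays moved. The work goes in short steps, Python scripts to look and compute and a shell command to move; the robot and the scene stay as the last step left them, time stands still between calls to the robot, and variables do not carry over. Pictures are saved under pics/ and viewed, at most 10 in all, crops included, and the job is handed in when it is done.

```bash
ls; mkdir -p pics; python3 - <<'E'
from station import manip
import cv2
for n in("side","top"):
    cv2.imwrite(f"pics/{n}0.png",manip.grab_frame(n)); c=manip.camera_info(n); print(n,c)
print(manip.observe())
E
```

```text
pics
station.py
steer.py
side {'mtx': array([[512.33148844,   0.        , 315.31449536],
       [  0.        , 512.33148844, 197.18675658],
       [  0.        ,   0.        ,   1.        ]]), 'D': array([-0.15457626,  0.        ,  0.        ,  0.        ,  0.        ]), 'eye': array([ 0.3047112 , -0.54308996,  0.85764041]), 'orientation': array([ 0.35180546, -0.06854548, -0.18884243,  0.91426089])}
top {'mtx': array([[366.66688595,   0.        , 318.71377191],
       [  0.        , 366.66688595, 195.60454238],
       [  0.        ,   0.        ,   1.        ]]), 'D': array([-0.04133946,  0.        ,  0.        ,  0.        ,  0.        ]), 'eye': array([0.54089993, 0.08263233, 0.76225029]), 'orientation': array([-0.03030924,  0.0210712 ,  0.71142741, -0.70178942])}
{'time_s': 0.1, 'qpos': array([ 1.06700130e+00,  1.50920757e-01,  1.43794290e+00,  1.26514383e-06,
        1.55382154e+00, -1.34000125e-01]), 'qd': array([-1.48116205e-04, -1.67647544e-03, -2.38811701e-03,  5.67579950e-05,
       -1.48837409e-03,  4.20176359e-04]), 'joint_torque': array([ 5.56456784e-03, -7.14385629e+01, -5.71794248e+01, -3.18300617e-04,
        7.26847735e-03,  1.78378076e-05]), 'tool_pos': array([0.20772785, 0.53592571, 0.2307565 ]), 'tcp_rot': array([ 1.83845715e-01,  9.82954961e-01, -5.18528186e-04, -1.71866619e-04]), 'wrist_force': array([ 0.39455028, -0.05273303,  0.40594378]), 'wrist_torque': array([ 0.05814733, -0.02645411, -0.06423396]), 'finger_force': 0.0, 'finger_gap': 0.08548697535977065}
```

View pics/side0.png

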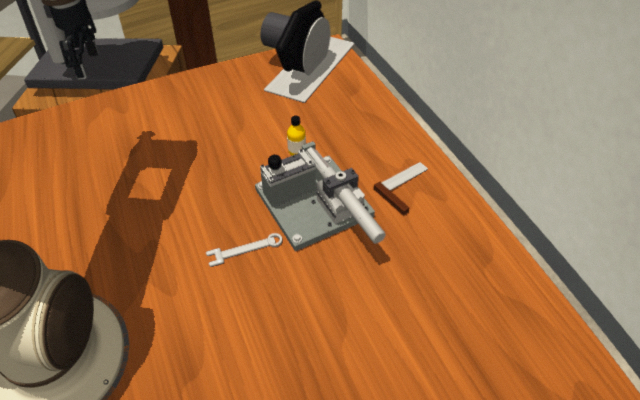

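View pics/top0.png

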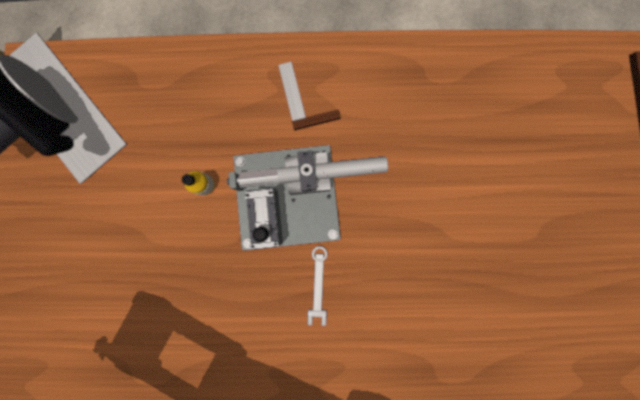

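The side view shows the knob at about (275,161), the bush at (341,175) and the shaft's free end at (378,238). In the top view the knob is at (261,233), the bush at (306,170) and the free end at (387,165). I'll zoom in for the flats.

```bash
python3 - <<'E'
import cv2,numpy as np
a=cv2.imread("pics/top0.png")[135:255,225:395]; b=cv2.imread("pics/side0.png")[130:250,250:390]
cv2.imwrite("pics/c1.png",cv2.resize(a,None,fx=4.7,fy=4.7,interpolation=2))
cv2.imwrite("pics/c2.png",cv2.resize(b,None,fx=5,fy=5,interpolation=2))
E
```

```text
(no output)
```

View pics/c1.png

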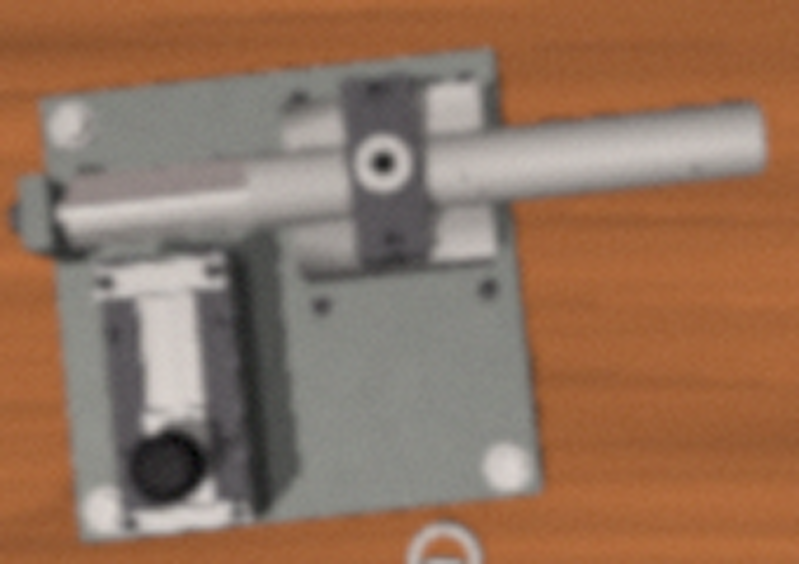

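View pics/c2.png

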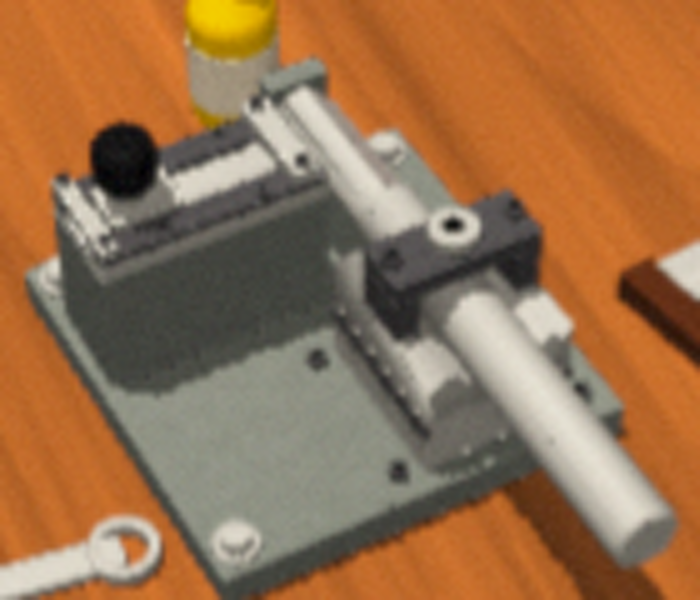

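The top crop shows a darker flat on the far (+x) side, with its upper ridge running (60,205) to (248,190) in crop pixels. The slide is drawn back, and the knob is at (167,465) top and (125,161) side. Next I fit the jig pose.

```bash
cat >h.py <<'E'
import numpy as np,cv2
from scipy.spatial.transform import Rotation as R
from scipy.optimize import least_squares
from station import manip
def proj(n,P):
    c=manip.camera_info(n); p=R.from_quat(c["orientation"]).inv().apply(np.atleast_2d(P)-c["eye"])*[1,-1,-1]
    return cv2.projectPoints(p,np.zeros(3),np.zeros(3),c["mtx"],c["D"])[0][:,0]
def jig(p,P): return R.from_euler("z",p[2]).apply(np.atleast_2d(P))+[p[0],p[1],0]
E
python3 - <<'E'
from h import *
T=lambda u:(np.array(u)+.5)/4.7-.5+[225,135]
S=lambda u:(np.array(u)+.5)/5-.5+[250,130]
J=np.array([[0,0,115],[60,150,20],[60,-50,20],[-135,-50,20],[-135,150,20],[-105,90,125]])/1e3
t=T([[383,162],[42,98],[493,48],[541,490],[85,540],[167,465]])
s=S([[452,226],[390,130],[622,410],[222,578],[30,280],[125,161]])
def f(p):
    Q=J.copy();Q[5,0]+=p[3]
    W=jig(p,Q);return np.r_[proj("top",W)-t,proj("side",W)-s].ravel()
r=least_squares(f,[.55,.1,0,.005],loss="soft_l1",x_scale=.01);p=r.x
print(p,np.degrees(p[2]));print(f(p).reshape(-1,2).round(1))
np.save("p.npy",p)
rt=T([[60,205],[248,190]])
g=lambda a:(proj("top",jig(p,[[.015*np.sin(a[0]),y,.075+.015*np.cos(a[0])] for y in(.128,.055)]))-rt).ravel()
for a0 in(-1,0,1):
    q=least_squares(g,[a0]);print("ridge deg",np.degrees(q.x),q.fun)
print("shaft axis end px",proj("top",jig(p,[[0,-.15,.075]])),T([765,138]))
print("free,knob",jig(p,[[0,-.095,.075],[-.105+p[3],.09,.125]]))
print(R.from_quat(manip.observe()["tcp_rot"]).as_matrix())
E
```

```text
[0.63464917 0.11168862 0.09449482 0.00066308] 5.414154632603126
[[ 0.5  0.6]
 [-0.2  0.1]
 [ 0.4  0. ]
 [ 0.9  1.1]
 [-0.7  1. ]
 [ 1.   0.3]
 [ 0.5 -0.8]
 [ 1.5 -1.5]
 [ 1.  -1.7]
 [ 0.3  0. ]
 [-1.4 -2.7]
 [ 0.2 -0.9]]
ridge deg [3.18262295] [ 1.23992579  0.4916615   0.29918776 -0.61706904]
ridge deg [3.18262295] [ 1.23992579  0.4916615   0.29918776 -0.61706904]
ridge deg [3.18262295] [ 1.23992579  0.4916615   0.29918776 -0.61706904]
shaft axis end px [[386.52577202 164.13910692]] [387.37234043 163.96808511]
free,knob [[0.64361283 0.01711245 0.075     ]
 [0.52228585 0.19144247 0.125     ]]
[[-9.32401447e-01  3.61423936e-01 -5.28532661e-04]
 [ 3.61424293e-01  9.32400969e-01 -9.56185822e-04]
 [ 1.47215921e-04 -1.08257359e-03 -9.99999403e-01]]
```

```bash
python3 - <<'E'
from h import *
p=np.load("p.npy")
for n in("top","side"):
  im=sum(manip.grab_frame(n).astype(float) for _ in range(3))/3
  for y in(.1,.09,.08,.045,-.1):
    a=np.arange(-15,15.1,2)/1e3
    P=jig(p,[[v,y,.075+np.sqrt(max(0,.015**2-v*v))] for v in a]).astype(float)
    q=proj(n,P).astype(np.float32)
    v=cv2.remap(im.astype(np.float32),q[None,:,0].copy(),q[None,:,1].copy(),1)[0]
    print(n,y,v[:,1].round().astype(int),(v[:,2]-v[:,0]).round().astype(int))
E
```

```text
top 0.1 [130 127 132 147 169 185 199 191 160 138 134 134 134 134 133 134] [ 5  7  8  8 10 11 11 10 11 13 12 12 13 14 12 10]
top 0.09 [ 96 119 129 148 169 184 195 190 163 141 134 134 134 131 129 131] [ 4  6  9  8 10 11 11 11 11 12 13 14 14 13 11 10]
top 0.08 [114 131 140 155 171 186 195 189 160 139 133 133 134 136 134 132] [ 5  7  8 10 10 11 10  9 10 13 13 12 14 14 13 10]
top 0.045 [118 116 135 154 165 174 180 182 180 177 171 164 155 142 128 126] [ 4  6  8 10 11 10 11 12 11 11 12 11 10  8  7  6]
top -0.1 [ 96 123 145 162 175 186 193 193 187 179 170 158 147 134 119 112] [67 20  9 10 11 11 11 10 11 10 10 10 10 11 21 30]
side 0.1 [127 158 176 209 216 217 199 168 147 138 131 123 117 114 112 124] [ 13  16  18  19  20  20  20  21  26  43  78 118 139 150 155 122]
side 0.09 [126 165 180 206 215 217 203 163 144 137 131 121 118 131 173 195] [ 12  18  17  19  18  19  20  20  23  37  71 123 135 109  51  19]
side 0.08 [112 165 179 206 215 216 200 167 150 153 168 186 198 195 172 129] [11 17 18 20 19 19 19 20 22 23 23 21 20 18 18 15]
side 0.045 [107 168 188 201 207 211 210 207 201 192 179 163 149 146 146 159] [11 16 18 18 20 19 20 20 19 18 17 16 14 13 12 15]
side -0.1 [123 180 199 212 221 222 219 213 203 189 173 151 119 101  89 122] [16 18 18 19 19 18 18 19 19 19 19 17 14 10  7 20]
```

The profile is uniform on the far side, so the flat is there and the shaft stands at about 51° (0.89 rad). Rolling it level means dragging its top about 13.4 mm toward jig -x. I'll use shut fingertips with the tool x axis along jig x.

```bash
cat >go.py <<'E'
import sys
from h import *
# tool-axes shift to a jig point: x y z [mm]; turn so that tool x lies along jig -x
p=np.load("p.npy"); o=manip.observe(); M=R.from_quat(o["tcp_rot"])
t=jig(p,np.array(sys.argv[1:4],float)/1e3)[0]
x=M.as_matrix()[:,0]; w=np.angle(np.exp(1j*(p[2]+np.pi-np.arctan2(x[1],x[0]))))
jp=jig([0,0,-p[2]],o["tool_pos"]-[p[0],p[1],0])[0]
print("shift",M.inv().apply(t-o["tool_pos"]).round(4),"turn",round(-w,4),"now jig mm",(jp*1e3).round(1),"F jig",jig([0,0,-p[2]],o["wrist_force"])[0].round(1),"t",o["time_s"])
E
python3 go.py 6.7 -95 200
```

```text
shift [-0.5999 -0.3234  0.0312] turn -0.4643 now jig mm [-384.9  462.8  231.2] F jig [0.7 0.1 0.8] t 0.4
```

Units first: shifts go in shares of 0.75 m and turns go in shares of 360 degrees. So -0.27 m / 0.75 = -0.36, -0.216 m / 0.75 = -0.288, -0.464 rad / 6.2832 = -0.0738.

```bash
echo '{"segments": [[-0.072,-0.0387,0.004,-0.0239],[-0.144,-0.0773,0.008,-0.0477],[-0.216,-0.116,0.012,-0.0738],[-0.288,-0.1547,0.016,-0.0738],[-0.36,-0.1947,0.02,-0.0738]]}' | python3 steer.py 0 && python3 go.py 6.7 -95 200
```

```text
time_s: 1.02
tool_pos: [0.4063, 0.3025, 0.2165]
tcp_rot: [-0.047, 0.999, 0.0, 0.0]
wrist_force: [1.6, 1.4, -0.0]
finger_gap: 0.0002
finger_force: 0.0
shift [-0.2159 -0.3066  0.0166] turn 0.0002 now jig mm [-209.3  211.5  216.5] F jig [ 1.7  1.2 -0. ] t 1.025
```

```bash
echo '{"segments": [[-0.0467,-0.0667,0.004,0],[-0.0933,-0.1333,0.008,0],[-0.14,-0.2,0.012,0],[-0.1867,-0.2667,0.0147,0],[-0.2333,-0.3333,0.0173,0]]}' | python3 steer.py && python3 go.py 6.7 -95 100
```

```text
time_s: 1.65
tool_pos: [0.6042, 0.0699, 0.2035]
tcp_rot: [-0.047, 0.999, 0.0, 0.0]
wrist_force: [0.7, 0.5, 0.0]
finger_gap: 0.0001
finger_force: 0.0
shift [-0.041  -0.0563  0.1035] turn -0.0005 now jig mm [-34.3 -38.7 203.5] F jig [0.7 0.4 0. ] t 1.65
```

Scaled: 0.1035 m / 0.75 = 0.138, 0.1015 m / 0.75 = 0.1353.

```bash
echo '{"segments": [[-0.0267,-0.0373,0,0],[-0.0547,-0.0751,0.0267,0],[-0.0547,-0.0751,0.0867,0],[-0.0547,-0.0751,0.1353,0],[-0.0547,-0.0751,0.138,0]]}' | python3 steer.py && python3 go.py 6.7 -95 92
```

```text
time_s: 2.28
tool_pos: [0.6479, 0.0196, 0.0974]
tcp_rot: [-0.047, 0.999, 0.0, -0.002]
wrist_force: [-0.4, 0.6, 0.5]
finger_gap: 0.0
finger_force: 0.0
shift [-0.0023 -0.002   0.0054] turn -0.0004 now jig mm [  4.5 -93.   97.4] F jig [-0.3  0.7  0.5] t 2.275
```

```bash
python3 - <<'E'
from h import *
b=[cv2.resize(manip.grab_frame("side")[130:270,260:420],None,fx=2.5,fy=2.5,interpolation=2),cv2.resize(manip.grab_frame("top")[110:250,230:390],None,fx=2.5,fy=2.5,interpolation=2)]
cv2.imwrite("pics/c3.png",np.hstack(b))
E
```

```text
(no output)
```

View pics/c3.png

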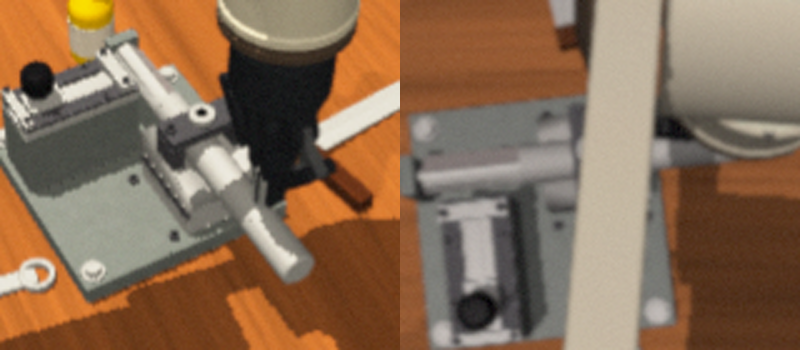

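The shut fingertips are just above the shaft's free end, around (255,195) in the left crop. The flats stay visible in both views. Now I descend until contact.

Scaled: 0.01 m / 0.75 = 0.0133, 0.009 m / 0.75 = 0.012.

```bash
echo '{"segments": [[0,0,0.0053,0],[0,0,0.0107,0],[0,0,0.012,0],[0,0,0.0133,0],[0,0,0.0133,0]]}' | python3 steer.py && python3 go.py 6.7 -95 90
```

```text
time_s: 3.0
tool_pos: [0.6492, 0.0195, 0.0901]
tcp_rot: [-0.047, 0.999, -0.0, 0.0]
wrist_force: [0.3, -0.7, 0.3]
finger_gap: 0.0004
finger_force: 0.1
shift [-0.0009 -0.0018  0.0001] turn -0.0004 now jig mm [  5.8 -93.2  90.1] F jig [ 0.3 -0.7  0.3] t 3.0
```

Scaled: 0.001 m / 0.75 = 0.0013.

```bash
echo '{"segments": [[0,0,0.0013,0],[0,0,0.0013,0],[0,0,0.0013,0]]}' | python3 steer.py && python3 go.py 6.7 -95 90
```

```text
time_s: 3.38
tool_pos: [0.6496, 0.0196, 0.0898]
tcp_rot: [-0.047, 0.999, -0.0, 0.001]
wrist_force: [-0.5, 1.8, 8.0]
finger_gap: -0.0004
finger_force: 4.2
shift [-0.0005 -0.0019 -0.0002] turn -0.0003 now jig mm [  6.2 -93.1  89.8] F jig [-0.3  1.8  8. ] t 3.375
```

Contact is at 8 N. I drag toward jig -x (tool +x).

Scaled: 0.012 m / 0.75 = 0.016, 0.009 m / 0.75 = 0.012.

```bash
echo '{"segments": [[0.004,0,0.0003,0],[0.008,0,0.0003,0],[0.012,0,0.0003,0],[0.016,0,0.0003,0],[0.016,0,0.0003,0]]}' | python3 steer.py && python3 go.py -7 -95 90
cat >ang.py <<'E'
from h import *
p=np.load("p.npy")
a=np.arange(-14,14.1,1)/1e3; A=np.zeros(len(a))
im=sum(manip.grab_frame("top").astype(np.float32) for _ in range(4))/4
for y in np.arange(.062,.122,.004):
    q=proj("top",jig(p,[[v,y,.0885] for v in a])).astype(np.float32)
    A+=cv2.remap(im,q[None,:,0].copy(),q[None,:,1].copy(),1)[0][:,1]/15
print("profile at x mm:",dict(zip((a*1e3).astype(int).tolist(),A.round().astype(int).tolist())))
cv2.imwrite("pics/ang_%.2f.png"%manip.observe()["time_s"],np.hstack([cv2.resize(im[145:205,225:305],None,fx=5,fy=5,interpolation=2),cv2.resize(manip.grab_frame("side")[140:200,290:370].astype(np.float32),None,fx=5,fy=5,interpolation=2)]))
E
python3 ang.py; ls pics
```

```text
time_s: 4.0
tool_pos: [0.6377, 0.0184, 0.0898]
tcp_rot: [-0.047, 0.999, -0.0, 0.001]
wrist_force: [-1.1, 0.1, 9.4]
finger_gap: -0.0001
finger_force: 4.6
shift [ 0.0012 -0.0018 -0.0002] turn -0.0003 now jig mm [ -5.8 -93.2  89.8] F jig [-1.1  0.2  9.4] t 4.0
profile at x mm: {-14: 113, -13: 123, -12: 135, -11: 146, -10: 158, -9: 166, -8: 172, -7: 174, -6: 175, -5: 175, -4: 176, -3: 175, -2: 176, -1: 176, 0: 176, 1: 176, 2: 176, 3: 177, 4: 176, 5: 176, 6: 176, 7: 176, 8: 175, 9: 174, 10: 169, 11: 161, 12: 148, 13: 133, 14: 119}
ang_4.20.png
c1.png
c2.png
c3.png
side0.png
top0.png[ WARN:0@4.578] global loadsave.cpp:1063 imwrite_ Unsupported depth image for selected encoder is fallbacked to CV_8U.
```

View pics/ang_4.20.png

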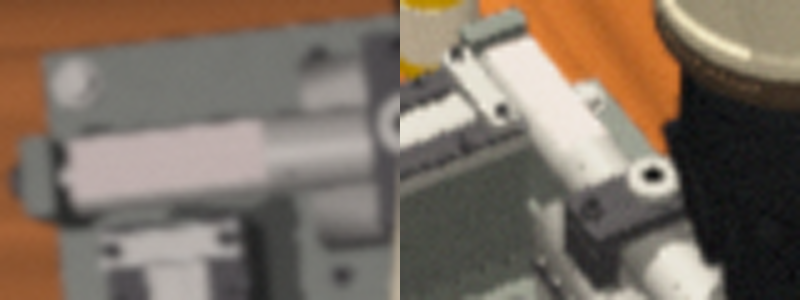

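The pink flat is almost level. A thin round sliver remains on the near side only, at y≈198–208 in the left crop. I drag the remaining 1.4 mm and compare the edges by colour.

Scaled: 0.0014 m / 0.75 = 0.0019, 0.0007 m / 0.75 = 0.0009.

```bash
echo '{"segments": [[0.0009,0,0,0],[0.0019,0,0,0],[0.0019,0,0,0]]}' | python3 steer.py && python3 go.py -7 -95 90
cat >>ang.py <<'E'
import sys
for y0,y1 in((.062,.122),(.018,.05)):
  A=np.zeros((len(a),3))
  for y in np.linspace(y0,y1,15):
    q=proj("top",jig(p,[[v,y,.085] for v in a])).astype(np.float32)
    A+=cv2.remap(im,q[None,:,0].copy(),q[None,:,1].copy(),1)[0]/15
  print(y0,"R-G",[(int(v*1e3),round(float(c[2]-c[1]),1),int(c[1])) for v,c in zip(a,A)])
E
python3 ang.py 2>/dev/null
```

```text
time_s: 4.62
tool_pos: [0.6365, 0.0183, 0.0898]
tcp_rot: [-0.047, 0.999, -0.0, 0.001]
wrist_force: [1.0, 0.1, 8.9]
finger_gap: -0.0003
finger_force: 4.3
shift [ 0.0001 -0.0019 -0.0002] turn -0.0003 now jig mm [ -6.9 -93.1  89.8] F jig [1.  0.  8.9] t 4.625
profile at x mm: {-14: 117, -13: 130, -12: 145, -11: 161, -10: 174, -9: 182, -8: 187, -7: 189, -6: 189, -5: 189, -4: 189, -3: 189, -2: 189, -1: 189, 0: 189, 1: 189, 2: 189, 3: 190, 4: 189, 5: 189, 6: 189, 7: 188, 8: 187, 9: 184, 10: 177, 11: 164, 12: 147, 13: 129, 14: 116}
0.062 R-G [(-14, 3.5, 112), (-13, 4.7, 124), (-12, 5.8, 138), (-11, 6.8, 154), (-10, 7.8, 169), (-9, 8.8, 179), (-8, 9.6, 185), (-7, 10.4, 188), (-6, 11.1, 189), (-5, 11.4, 189), (-4, 11.4, 189), (-3, 11.6, 189), (-2, 11.9, 188), (-1, 12.0, 188), (0, 11.9, 188), (1, 11.5, 189), (2, 11.2, 189), (3, 11.1, 189), (4, 11.5, 189), (5, 12.0, 188), (6, 12.0, 188), (7, 11.6, 188), (8, 11.0, 188), (9, 10.4, 186), (10, 9.6, 181), (11, 8.4, 171), (12, 6.9, 157), (13, 5.2, 139), (14, 3.3, 122)]
0.018 R-G [(-14, 3.2, 103), (-13, 3.6, 105), (-12, 4.1, 111), (-11, 4.3, 118), (-10, 4.5, 125), (-9, 4.9, 132), (-8, 5.3, 138), (-7, 5.4, 145), (-6, 5.4, 151), (-5, 5.6, 156), (-4, 5.9, 162), (-3, 6.1, 166), (-2, 6.2, 168), (-1, 6.2, 168), (0, 6.1, 166), (1, 6.0, 164), (2, 6.0, 160), (3, 5.9, 158), (4, 5.8, 155), (5, 5.6, 152), (6, 5.4, 148), (7, 5.2, 144), (8, 5.2, 140), (9, 5.1, 135), (10, 4.9, 129), (11, 4.6, 123), (12, 4.3, 118), (13, 3.9, 116), (14, 3.8, 118)]
```

```bash
python3 - <<'E'
from h import *
p=np.load("p.npy"); im=cv2.imread("pics/top0.png").astype(np.float32)
a=np.arange(-25,25.1,.5)/1e3
for y0,y1 in((-.145,-.1),(-.1,-.055)):
  A=np.zeros((len(a),3))
  for y in np.linspace(y0,y1,15):
    q=proj("top",jig(p,[[v,y,.075] for v in a])).astype(np.float32)
    A+=cv2.remap(im,q[None,:,0].copy(),q[None,:,1].copy(),1)[0]/15
  D=A[:,2]-A[:,0]; lo=D[40:60].mean(); h=len(a)//2
  L=np.interp(-(lo+D[0])/2,-D[:h],a[:h]);Rr=np.interp((lo+D[-1])/2,D[h:],a[h:])
  print(y0,L*1e3,Rr*1e3,"mid",(L+Rr)*500)
A=0
a=np.arange(-6,12.1,.5)/1e3
for y in np.linspace(.062,.122,15):
    q=proj("top",jig(p,[[v,y,.09] for v in a])).astype(np.float32)
    A=A+cv2.remap(im,q[None,:,0].copy(),q[None,:,1].copy(),1)[0][:,1]/15
g=np.gradient(A); print("steepest",a[np.argmin(g)]*1e3, list(zip((a*1e3).tolist(),A.astype(int).tolist())))
E
```

```text
-0.145 -14.593274316697014 16.551152218819507 mid 0.9789389510612466
-0.1 -14.404114402883732 16.71008001375885 mid 1.152982805437559
steepest 0.5 [(-6.0, 179), (-5.5, 183), (-5.0, 186), (-4.5, 189), (-4.0, 192), (-3.5, 195), (-3.0, 197), (-2.5, 197), (-2.0, 196), (-1.5, 194), (-1.0, 190), (-0.5, 184), (0.0, 177), (0.5, 168), (1.0, 160), (1.5, 153), (2.0, 147), (2.5, 142), (3.0, 138), (3.5, 136), (4.0, 134), (4.5, 133), (5.0, 133), (5.5, 133), (6.0, 133), (6.5, 133), (7.0, 133), (7.5, 133), (8.0, 133), (8.5, 133), (9.0, 133), (9.5, 133), (10.0, 132), (10.5, 131), (11.0, 130), (11.5, 129), (12.0, 128)]
```

The shaft silhouette shows that my pose fit is 1.05 mm off in jig x. Both measurements then put the flat about 3° past level. I roll back 0.8 mm and correct the pose.

Scaled: -0.0008 m / 0.75 = -0.0011, -0.0004 m / 0.75 = -0.0005.

```bash
echo '{"segments": [[-0.0005,0,0,0],[-0.0011,0,0,0],[-0.0011,0,0,0]]}' | python3 steer.py && python3 -c "
import numpy as np
p=np.load('p.npy');p[:2]+=.00105*np.array([np.cos(p[2]),np.sin(p[2])]);np.save('p.npy',p)"; python3 go.py -7 -95 90; python3 ang.py 2>/dev/null
```

```text
time_s: 5.25
tool_pos: [0.6371, 0.0184, 0.0898]
tcp_rot: [-0.047, 0.999, -0.0, 0.001]
wrist_force: [-1.4, 1.0, 10.2]
finger_gap: -0.0002
finger_force: 4.9
shift [-0.0004 -0.0018 -0.0002] turn -0.0002 now jig mm [ -7.4 -93.2  89.8] F jig [-1.3  1.1 10.2] t 5.25
profile at x mm: {-14: 127, -13: 140, -12: 154, -11: 166, -10: 175, -9: 180, -8: 182, -7: 182, -6: 182, -5: 182, -4: 182, -3: 182, -2: 182, -1: 182, 0: 182, 1: 183, 2: 182, 3: 182, 4: 182, 5: 181, 6: 181, 7: 180, 8: 178, 9: 172, 10: 162, 11: 147, 12: 131, 13: 117, 14: 111}
0.062 R-G [(-14, 4.7, 121), (-13, 6.2, 134), (-12, 8.1, 148), (-11, 9.9, 161), (-10, 11.9, 171), (-9, 13.4, 177), (-8, 14.4, 181), (-7, 15.1, 181), (-6, 15.4, 182), (-5, 15.5, 182), (-4, 15.5, 182), (-3, 15.7, 181), (-2, 15.7, 181), (-1, 15.6, 181), (0, 15.4, 182), (1, 15.3, 182), (2, 15.3, 182), (3, 15.4, 182), (4, 15.6, 182), (5, 15.8, 181), (6, 15.8, 181), (7, 15.7, 181), (8, 15.1, 179), (9, 14.1, 176), (10, 12.5, 168), (11, 10.4, 155), (12, 7.8, 139), (13, 5.1, 123), (14, 2.5, 113)]
0.018 R-G [(-14, 3.6, 106), (-13, 3.8, 111), (-12, 4.0, 118), (-11, 4.4, 125), (-10, 4.8, 132), (-9, 5.0, 139), (-8, 5.2, 145), (-7, 5.4, 151), (-6, 5.8, 157), (-5, 6.1, 163), (-4, 6.3, 168), (-3, 6.4, 172), (-2, 6.3, 173), (-1, 6.1, 171), (0, 6.1, 167), (1, 6.0, 163), (2, 5.9, 159), (3, 5.8, 155), (4, 5.7, 151), (5, 5.5, 147), (6, 5.5, 143), (7, 5.5, 139), (8, 5.3, 134), (9, 4.9, 129), (10, 4.6, 123), (11, 4.2, 118), (12, 4.0, 116), (13, 3.9, 118), (14, 3.8, 124)]
```

The flat edges are symmetric now (-11 and +11.1 mm), so it is level. I lift straight up, then go behind the knob.

Scaled: -0.1 m / 0.75 = -0.1333, 0.065 m / 0.75 = 0.0867.

```bash
echo '{"segments": [[0,0,-0.0267,0],[0,0,-0.08,0],[0,0,-0.1333,0],[0.0267,0.04,-0.1333,0],[0.06,0.0867,-0.1333,0]]}' | python3 steer.py && python3 go.py -148 90 190; python3 ang.py 2>/dev/null|sed -n 2p
```

```text
time_s: 6.12
tool_pos: [0.5854, 0.0791, 0.1901]
tcp_rot: [-0.047, 0.999, -0.0, 0.001]
wrist_force: [0.4, 0.4, -0.0]
finger_gap: 0.0004
finger_force: 0.0
shift [ 9.500e-02  1.177e-01 -1.000e-04] turn -0.0013 now jig mm [-53.1 -27.8 190.1] F jig [ 0.5  0.3 -0. ] t 6.125
0.062 R-G [(-14, 12.5, 173), (-13, 12.4, 173), (-12, 12.4, 174), (-11, 12.3, 174), (-10, 12.2, 174), (-9, 12.1, 175), (-8, 12.0, 175), (-7, 11.9, 175), (-6, 11.7, 176), (-5, 11.6, 176), (-4, 11.3, 177), (-3, 11.1, 177), (-2, 10.8, 177), (-1, 10.5, 178), (0, 10.1, 178), (1, 9.7, 178), (2, 9.3, 179), (3, 8.8, 179), (4, 8.5, 179), (5, 8.2, 180), (6, 7.8, 180), (7, 7.3, 180), (8, 6.9, 181), (9, 6.5, 181), (10, 6.0, 182), (11, 5.7, 182), (12, 5.3, 183), (13, 4.9, 183), (14, 4.4, 183)]
```

Scaled: 0.1177 m / 0.75 = 0.1569, 0.095 m / 0.75 = 0.1267.

```bash
echo '{"segments": [[0.0467,0.056,0,0],[0.0907,0.112,0,0],[0.1267,0.1569,0,0],[0.1267,0.1569,0.0533,0],[0.1267,0.1569,0.0973,0]]}' | python3 steer.py && echo '{"segments": [[0,0,0,0]]}' | python3 steer.py && python3 go.py -137 90 117; python3 ang.py 2>/dev/null|sed -n 2p
python3 - <<'E'
from h import *
b=[cv2.resize(manip.grab_frame("side")[130:250,260:380],None,fx=3.3,fy=3.3,interpolation=2),cv2.resize(manip.grab_frame("top")[135:255,225:345],None,fx=3.3,fy=3.3,interpolation=2)]
cv2.imwrite("pics/c4.png",np.hstack(b))
E
```

```text
time_s: 7.0
tool_pos: [0.4804, 0.1869, 0.1151]
tcp_rot: [-0.047, 0.999, -0.0, 0.0]
wrist_force: [0.3, 0.2, -0.2]
finger_gap: -0.0002
finger_force: 0.0
time_s: 7.12
tool_pos: [0.4796, 0.1864, 0.1142]
tcp_rot: [-0.047, 0.999, -0.0, -0.002]
wrist_force: [-0.8, -0.5, 0.8]
finger_gap: -0.0001
finger_force: 0.0
shift [-0.0114  0.001  -0.0029] turn -0.001 now jig mm [-148.4   89.   114.2] F jig [-0.8 -0.5  0.8] t 7.125
0.062 R-G [(-14, 5.2, 133), (-13, 6.9, 147), (-12, 8.8, 161), (-11, 10.9, 175), (-10, 13.0, 186), (-9, 14.6, 193), (-8, 15.8, 197), (-7, 16.6, 198), (-6, 16.8, 198), (-5, 16.8, 198), (-4, 16.8, 198), (-3, 16.8, 198), (-2, 16.7, 198), (-1, 16.7, 198), (0, 16.7, 198), (1, 16.6, 199), (2, 16.6, 199), (3, 16.7, 199), (4, 16.8, 198), (5, 16.8, 198), (6, 16.6, 198), (7, 16.4, 198), (8, 16.1, 196), (9, 15.1, 192), (10, 13.5, 183), (11, 11.2, 169), (12, 8.5, 151), (13, 5.5, 134), (14, 2.6, 123)]
```

View pics/c4.png

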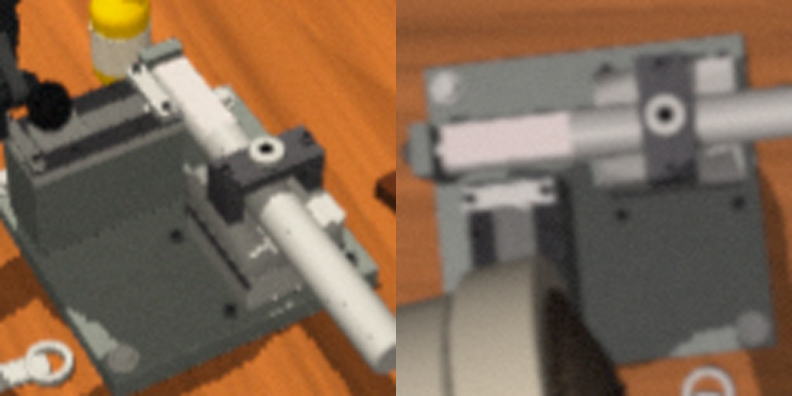

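The flat at (440–570, 115–165) in the right crop is level and symmetric, and the fingers are behind the knob at (48,103) in the left crop. Now I push.

Scaled: -0.03 m / 0.75 = -0.04, 0.001 m / 0.75 = 0.0013.

```bash
echo '{"segments": [[-0.008,0.0013,-0.0027,0],[-0.016,0.0013,-0.0027,0],[-0.024,0.0013,-0.0027,0],[-0.032,0.0013,-0.0027,0],[-0.04,0.0013,-0.0027,0]]}' | python3 steer.py && python3 go.py -85 90 117
echo '{"segments": [[-0.008,0,0,0],[-0.016,0,0,0],[-0.024,0,0,0],[-0.0307,0,0,0],[-0.0347,0,0,0]]}' | python3 steer.py && python3 go.py -85 90 117
```

```text
time_s: 8.1
tool_pos: [0.5101, 0.1909, 0.1177]
tcp_rot: [-0.047, 0.999, -0.0, -0.0]
wrist_force: [-3.3, -0.4, 3.6]
finger_gap: -0.0001
finger_force: 2.1
shift [-0.0326 -0.0006  0.0007] turn -0.0003 now jig mm [-117.6   90.6  117.7] F jig [-3.3 -0.1  3.6] t 8.1
time_s: 8.72
tool_pos: [0.536, 0.1934, 0.1177]
tcp_rot: [-0.047, 0.999, -0.0, -0.0]
wrist_force: [-3.1, -0.0, 2.2]
finger_gap: 0.0
finger_force: 2.1
shift [-0.0066 -0.0006  0.0007] turn -0.0003 now jig mm [-91.6  90.6 117.7] F jig [-3.1  0.3  2.2] t 8.725
```

Scaled: -0.0045 m / 0.75 = -0.006, -0.003 m / 0.75 = -0.004.

```bash
echo '{"segments": [[-0.002,0,0,0],[-0.004,0,0,0],[-0.006,0,0,0],[-0.006,0,0,0]]}' | python3 steer.py && python3 go.py -85 90 117
```

```text
time_s: 9.22
tool_pos: [0.5403, 0.1937, 0.1177]
tcp_rot: [-0.047, 0.999, -0.0, 0.0]
wrist_force: [-2.2, 0.6, 0.6]
finger_gap: 0.0005
finger_force: 1.1
shift [-0.0022 -0.0006  0.0007] turn -0.0003 now jig mm [-87.2  90.6 117.7] F jig [-2.1  0.8  0.6] t 9.225
```

Scaled: -0.0015 m / 0.75 = -0.002, -0.001 m / 0.75 = -0.0013.

```bash
for i in 1 2; do echo '{"segments": [[-0.0013,0,0,0],[-0.002,0,0,0],[-0.002,0,0,0]]}' | python3 steer.py >/dev/null; python3 go.py -85 90 117; done
```

```text
shift [-0.0014 -0.0007  0.0006] turn -0.0002 now jig mm [-86.4  90.7 117.6] F jig [-9.7  0.6  4.8] t 9.6
shift [-0.0013 -0.0006  0.0006] turn -0.0001 now jig mm [-86.3  90.6 117.6] F jig [-23.6   0.3  11. ] t 9.975
```

The slide stopped hard at 24 N against 4 N of friction. I back off and retreat.

Scaled: -0.1 m / 0.75 = -0.1333, 0.06 m / 0.75 = 0.08.

```bash
echo '{"segments": [[0.0067,0,0,0],[0.0267,0,0,0],[0.06,0,0,0],[0.0667,0,-0.0667,0],[0.08,0,-0.1333,0]]}' | python3 steer.py >/dev/null; echo '{"segments": [[0.0667,0.04,-0.0267,0],[0.12,0.0933,-0.0533,0],[0.1333,0.16,-0.0533,0],[0.1333,0.2267,-0.0533,0],[0.1333,0.2267,-0.0533,0]]}' | python3 steer.py; python3 - <<'E'
from h import *
p=np.load("p.npy");t=manip.grab_frame("top");s=manip.grab_frame("side")
b=[cv2.resize(s[130:250,260:380],None,fx=3.3,fy=3.3,interpolation=2),cv2.resize(t[135:255,225:345],None,fx=3.3,fy=3.3,interpolation=2)]
cv2.imwrite("pics/c5.png",np.hstack(b))
o=jig(p,[[-.06,.09,.125],[.013,.09,.0945]])
print((proj("side",o)-[260,130])*3.3,(proj("top",o)-[225,135])*3.3+[396,0])
E
```

```text
time_s: 11.22
tool_pos: [0.3666, 0.3504, 0.2573]
tcp_rot: [-0.049, 0.999, 0.0, -0.0]
wrist_force: [-0.4, -0.6, 0.0]
finger_gap: 0.0
finger_force: 0.0
[[113.51454993  77.85614951]
 [213.8368475   74.83365085]] [[507.02123174 240.31169685]
 [504.26917675 112.49144805]]
```

View pics/c5.png

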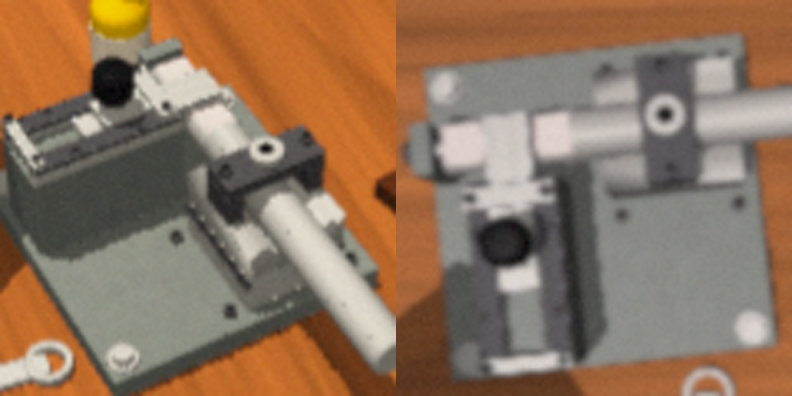

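The knob is at about (113,82) side and (504,241) top, matching the predicted home position. The tongue lies across the pink flat at (508,110–180), and the bystanders are untouched.

```bash
python3 -c "
from station import manip
print(manip.sign_off())"
```

```text
the job is handed in; nothing more can be done
None
```

The shaft is rolled with a flat facing up, to within about 2° as I measured it. The locking slide is home against its end stop with its tongue over the flat, the robot has let go and is clear, the bystanders were left alone, and the job was handed in at about 11 s.

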